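# Load the balance rings onto an orbital mixer's spindle in order of size

### The arm

A 6-joint arm with a two-finger parallel gripper is mounted at the origin on the work surface. World frame = base frame: x ahead of the robot, y to its left, z up, the work surface at z = 0. Lengths are in m, angles in rad, forces in N, time in s.
With the tool pointing down it reaches from about 0.3 to 0.875 m from the base axis. Payload 6.4 kg.
Tool frame: the origin (TCP) lies at the centre of the arm's flange, where the gripper is bolted on; the fingertips stand 173 mm ahead of it and the grasp point (between the pads) lies 155 mm ahead of it (ctrl.pinch_z is the distance from the TCP to the grasp point, in m); z points along the fingers, y is the direction in which the jaws open and shut (so a half turn about z gives the same grasp; the last joint's range is limited). The gripper opens to 85 mm and grips with 20 to 120 N. Pads are 22 mm wide; open, the fingers measure 114 mm over their backs; the gripper's body (76 mm by 85 mm) begins 54 mm behind the grasp point. The pads swing forward as they close: fully open they stand 13 mm farther back than shut.
Start: joints at [0.946, 0.181, 1.607, -0, 1.354, -0.206], TCP at [0.234, 0.525, 0.405] pointing down, gripper open.
Joint ranges: [-2.99, 2.99], [-0.89, 2.07], [0.3, 2.58], [-1.14, 4.28], [0, 2.63], [-3.12, 3.12]. Speed limits (rad/s): [2.57, 2.57, 3.01, 3.14, 3.14, 3.14].

### API

Orientations are given as a unit quaternion [w, x, y, z].
In Python, from bench import ctrl gives the robot as it stands.
- The arm moves only by the tool drive_tool, never from a script. Its argument "commands" is a list that holds one entry, the list of rows, each a list of 7 numbers: the shift along the tool's x, y, z in units of 50 mm (1.0 is 50 mm), then the turn, a rotation vector about the tool's x, y, z in units of 8 degrees (1.0 is 8 degrees), then the closure in counts, from 0 (fully open) to 255 (shut). A call has 1 to 10 rows; each row shifts and turns the commanded pose from where the row before left it, along the tool's axes as they then stand; what a row does not reach is not made up. A row lasts 1/10 s, in which the tool goes at most 50 mm and 8.59 degrees, less where a joint would pass 70% of its speed; a pose out of reach is approached as far as the arm can. A call is refused whole if a number of a shift passes 1 or a number of a turn 1, either way. A call with a gripper value outside its range is refused whole. The fingers move at their own pace and stop on an object; the grip force is fixed at half the most. Time passes only in rows, so rows that do not move let the fingers close. It gives the time, the measured TCP pose, the force and the opening at its end, in the units of the state.
- ctrl.get_obs(): the state, without advancing time (a new reading comes with each control period).
- ctrl.camera(name): name is "side" or "top"; returns a dict with "pixels" (420x560x3 uint8, red, green, blue), "depth" (420x560 float32, m along the optical axis (not along the pixel's ray), 0 where there is no reading), "intrinsics" (3x3 intrinsics, pixels), "k1" (the pictures are not rectified: a ray, as slopes to the right and down, at radius r is drawn at 1 + k1 r^2 times it, then the intrinsics apply), "R" (3x3) and "t" (3): a world point X has camera coordinates R X + t. Camera axes: x right, y down, z forward; pixel columns grow to the right and rows downward; lengths in m; the calibration is good to about 2 mm. A picture is of the moment at which its call begins.
- ctrl.hand_in(): hands the job in, once; it reports no verdict.
The state is a dict: "time_s": time; "q": joint angles; "dq": joint speeds; "joint_efforts": joint torques, N m; "eef_pos": TCP position; "eef_rot": TCP orientation; "wrist_force": force on the tool from outside, world axes, zero at the start; "torque": the same for the moment, N m; "opening": opening from 0.0 (shut) to 1.0 (fully open).
Only numpy, scipy, OpenCV 4.12 (cv2) and the standard library are available. Lean on these libraries where they do the work, as an engineer would, in place of code of your own. Each camera call takes 0.05 s, during which the arm holds its last target. There are 200 camera calls.

### The job

Put the three steel balance rings on the mixer's spindle, hubs up, in order of size: the largest first at the bottom, then the middle one, then the smallest on top. Feel for the off-centre spindle and push each ring gently all the way home, flush on what is below it, before adding the next; never press or strike hard on the turntable or spindle, whose bearing stands no more than 45 N, leave the other things on the bench alone, and let go at the end.

Things in the scene. Friction and masses are not known exactly. Their poses are not given: they have to be found in the camera images.
- mixer: Orbital mixer, fixed to the bench: white box 150 x 150 x 60 mm high; origin under its centre. Its spindle holds rings by three tiers of sprung strips, 15 mm apart, 3 round each tier, standing 1.6 mm proud: a ring does not fall home, it drags (several N, up to about 12 N with sideways rub), stays where it is left and must be pushed down, from the tip at 55 mm, until it is felt to stop.
- mixer_axis (a point): Centre of the mixer's round turntable (100 mm across), on its upper face, 66 mm above the bench; z up. An upright spindle 18 mm thick, 55 mm high, its last 8 mm tapering to a flat 10 mm tip, stands 12 mm off this point in an unknown direction (any angle: see or feel it). About 4 N sideways on it turns the table about this point; it stays where left, else rigid.
- ring_large_center (a point): The largest of three plain steel balance rings, about 170 g: disc 70 mm across, 5 mm thick, with a hub 30 mm across and 10 mm high on top (15 mm high in all), bored through 20 mm (1 mm clear all round on the spindle, no chamfer). Lies on the bench hub up; take it by the hub. This point is in the middle of the bore, half-way up (7.5 mm above its underside); z runs from disc to hub.
- ring_medium_center (a point): The middle-sized of three plain steel balance rings, about 115 g: disc 56 mm across, 5 mm thick, with a hub 30 mm across and 10 mm high on top (15 mm high in all), bored through 20 mm (1 mm clear all round on the spindle, no chamfer). Lies on the bench hub up; take it by the hub. This point is in the middle of the bore, half-way up (7.5 mm above its underside); z runs from disc to hub.
- ring_small_center (a point): The smallest of three plain steel balance rings, about 75 g: disc 42 mm across, 5 mm thick, with a hub 30 mm across and 10 mm high on top (15 mm high in all), bored through 20 mm (1 mm clear all round on the spindle, no chamfer). Lies on the bench hub up; take it by the hub. This point is in the middle of the bore, half-way up (7.5 mm above its underside); z runs from disc to hub.
- tile: White ceramic tile 50 x 50 x 6 mm lying on the bench. A bystander, to be left where it is. Its origin is at the centre of its underside.
- pot: Small clear sample pot, 36 mm across, 45 mm high. A bystander, to be left where it is. Its origin is at the centre of its underside.
- strips: White strip bottle with a black cap, 44 mm across, 110 mm high. A bystander, to be left where it is. Its origin is at the centre of its underside.
- spatula: Thin steel lab spatula 180 mm long lying flat. A bystander, to be left where it is. Its origin is at the centre of its underside.
- bung_ring: Red rubber ring 52 mm across, 12 mm high, hole 36 mm; not one of the balance rings. A bystander, to be left where it is. Its origin is at the centre of its underside.

How it is judged:
On the way, in this order (a step that is already met when the one before it is completed fails the run):
1. the largest ring is threaded on the spindle and pushed home (horizontal distance between ring_large_center and mixer_axis below 0.016 m and z of ring_large_center in the frame of mixer_axis between 0.0045 and 0.0095 m and angle between ring_large_center's own z axis and vertical below 0.08 rad), for 0.2 s.
2. the middle-sized ring is threaded on the spindle and pushed home (horizontal distance between ring_medium_center and mixer_axis below 0.016 m and z of ring_medium_center in the frame of mixer_axis between 0.0195 and 0.0245 m and angle between ring_medium_center's own z axis and vertical below 0.08 rad), for 0.2 s.
3. the smallest ring is threaded on the spindle and pushed home (horizontal distance between ring_small_center and mixer_axis below 0.016 m and z of ring_small_center in the frame of mixer_axis between 0.0345 and 0.0395 m and angle between ring_small_center's own z axis and vertical below 0.08 rad), for 0.2 s.
At the end, for the whole second after the job is handed in: All three rings on the spindle, hubs up, largest lowest, smallest on top: centres within 16 mm of the turntable axis and from 3 mm below to 2 mm above fully seated (7.5, 22.5, 37.5 mm above the turntable face), upright within 0.08 rad, at rest, released (all of step 1 and all of step 2 and all of step 3 and linear speed of each of ring_large, ring_medium, ring_small below 0.01 m/s); the robot touches nothing.
It fails at once if the turntable's face, the spindle's shaft or its tip is loaded with more than 45 N by anything (contact force between anything else and turntable_c0 above 45 N or contact force between anything else and turntable_c1 above 45 N or contact force between anything else and turntable_c2 above 45 N).
It fails at once if a bystander is moved by more than 25 mm (distance of any of tile, pot, strips, spatula, bung_ring from where it was at the start of the episode above 0.025 m).
It also fails if it takes over 72 s, if anything falls off the work surface, if the arm or the gripper's body presses on something with over 40 N, if the wrist force passes 120 N, or if a joint passes its speed limit or range.

## Working session

There is one attempt and no reset: what is moved stays moved. The work goes in short steps, Python scripts to look and compute and a tool call to move; the robot and the scene stay as the last step left them, time stands still between calls to the robot, and variables do not carry over. Pictures are saved under pics/ and viewed, about 8 in all and at most 12, crops included, and the job is handed in when it is done.

Besides the shell and the picture viewer there is one more tool, called after "Request:" by a JSON object that holds its "op" and its "data". drive_tool: Moves the arm, as the interface text tells. Its arguments: {"type":"object","properties":{"commands":{"type":"array","items":{"type":"array","items":{"type":"array","items":{"type":"number"}}}}},"required":["commands"]}

```bash
mkdir -p pics; ls
python3 - <<'E'
from bench import ctrl
import cv2,numpy as np
o=ctrl.get_obs(); print({k:np.round(v,4) for k,v in o.items()}, ctrl.pinch_z)
for n in("top","side"):
    c=ctrl.camera(n); cv2.imwrite(f"pics/{n}0.png",c["pixels"][...,::-1]); np.savez(f"{n}0.npz",**c)
    print(n,c["intrinsics"].round(1).tolist(),c["k1"],c["R"].round(3).tolist(),c["t"].round(3))
E
```

```text
pics
{'time_s': np.float64(0.0), 'q': array([ 0.9457,  0.1816,  1.608 ,  0.    ,  1.3538, -0.2063]), 'dq': array([-0.0007,  0.0019,  0.    , -0.0011, -0.0001,  0.0006]), 'joint_efforts': array([-2.70000e-03, -4.44898e+01, -3.51309e+01, -6.00000e-04,
        9.60000e-03, -0.00000e+00]), 'eef_pos': array([0.2337, 0.5251, 0.4038]), 'eef_rot': array([-4.000e-04,  2.079e-01,  9.782e-01, -8.000e-04]), 'wrist_force': array([-0.1852,  0.9462,  0.0941]), 'torque': array([0.0539, 0.041 , 0.0418]), 'opening': np.float64(1.0002)} 0.1547
top [[432.5, 0.0, 285.0], [0.0, 432.5, 204.8], [0.0, 0.0, 1.0]] 0.026451495376975973 [[-0.016, -1.0, -0.016], [-1.0, 0.017, -0.026], [0.027, 0.016, -1.0]] [0.108 0.515 1.125]
side [[459.5, 0.0, 277.0], [0.0, 459.5, 209.2], [0.0, 0.0, 1.0]] 0.038015351765358585 [[0.962, -0.273, 0.009], [-0.195, -0.711, -0.676], [0.191, 0.649, -0.737]] [-0.484  0.213  0.747]
```

View pics/top0.png

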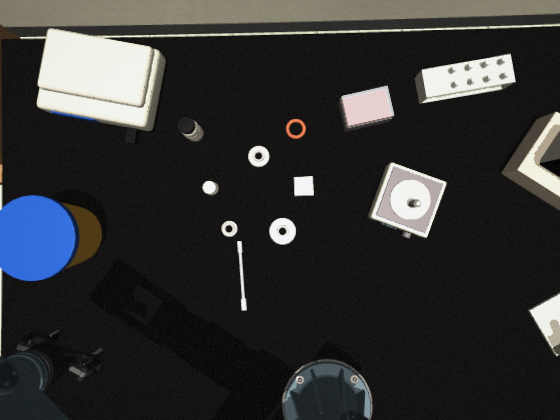

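View pics/side0.png

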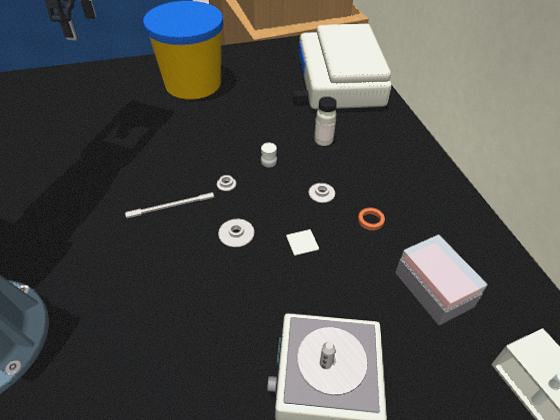

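The top view shows large, medium and small rings at about (282,231), (259,156) and (229,229), the mixer near (410,200) with its spindle tip near (416,203), and the spatula end at (240,242). The side view has them at (236,231), (322,191) and (227,182), with the spindle tip near (329,346).

```bash
cat > h.py <<'E'
import numpy as np,cv2
def load(f): return dict(np.load(f))
def ray(c,uv):
    K=c["intrinsics"].astype(float);d=np.array([float(c["k1"]),0,0,0])
    p=cv2.undistortPoints(np.array(uv,float).reshape(-1,1,2),K,d)[:,0]
    D=np.c_[p,np.ones(len(p))]@c["R"]; o=-c["R"].T@c["t"]; return o,D
def onplane(c,uv,z):
    o,D=ray(c,uv); return o+D*((z-o[2])/D[:,2])[:,None]
def proj(c,X):
    x=np.asarray(X,float)@c["R"].T+c["t"];s=x[:,:2]/x[:,2:];s*=1+float(c["k1"])*(s**2).sum(1)[:,None]
    return s*np.diag(c["intrinsics"])[:2]+c["intrinsics"][:2,2]
def blob(c,seed,z,half=20,thr=110):
    u,v=seed;g=cv2.cvtColor(c["pixels"],cv2.COLOR_RGB2GRAY)
    m=np.zeros_like(g);m[v-half:v+half,u-half:u+half]=(g[v-half:v+half,u-half:u+half]>thr)
    cs,_=cv2.findContours(m,cv2.RETR_EXTERNAL,cv2.CHAIN_APPROX_NONE)
    k=max((q for q in cs),key=cv2.contourArea)[:,0]
    P=onplane(c,k,z)[:,:2]
    (x,y),r=cv2.minEnclosingCircle(P.astype(np.float32))
    A=np.c_[2*P,np.ones(len(P))];s=np.linalg.lstsq(A,(P**2).sum(1),rcond=None)[0]
    return s[:2],np.sqrt(s[2]+s[0]**2+s[1]**2)
E
python3 - <<'E'
from h import *
S={"large":((282,231),(236,232)),"medium":((259,156),(322,192)),"small":((229,229),(227,183))}
T,Z=load("top0.npz"),load("side0.npz")
for n,(a,b) in S.items():
    for c,s in((T,a),(Z,b)):
        p,r=blob(c,s,.004,half=18 if n!="small" else 11); print(n,p.round(4),"r",r.round(4))
p,r=blob(T,(410,200),.066,60,90);print("mixer-ish",p,r)
def depthpts(c,u0,u1,v0,v1):
    vv,uu=np.mgrid[v0:v1,u0:u1];d=c["depth"][vv,uu].ravel()
    o,D=ray(c,np.c_[uu.ravel(),vv.ravel()]);return (o+D*d[:,None])[d>0]
P=depthpts(T,365,450,160,240);np.set_printoptions(precision=4,suppress=True)
f=P[abs(P[:,2]-.066)<.004];
for lo,hi in((.057,.063),(.063,.070),(.10,.13)):
    q=P[(P[:,2]>lo)&(P[:,2]<hi)];print(lo,len(q),q.mean(0),q.min(0),q.max(0))
P=depthpts(Z,290,370,325,395);q=P[P[:,2]>.085];print("side spindle",len(q),q.mean(0)); 
for z in(.085,.095,.105,.115):
    w=q[abs(q[:,2]-z)<.005];print(z,len(w),w.mean(0))
for c,n,(u,v) in((T,"t",(410,200)),(Z,"s",(332,360))):
    print(n); w=c["pixels"][v-48:v+48,u-60:u+60,::-1]; cv2.imwrite(f"c_{n}.png",cv2.resize(w,None,fx=6,fy=6,interpolation=cv2.INTER_CUBIC))
a,b=cv2.imread("c_t.png"),cv2.imread("c_s.png");cv2.imwrite("pics/crops.png",cv2.resize(np.vstack([a,b]),None,fx=.52,fy=.52))
E
```

```text
large [0.4485 0.1081] r 0.0342
large [0.4505 0.1085] r 0.0347
medium [0.6466 0.1677] r 0.0271
medium [0.6492 0.1679] r 0.0279
small [0.4572 0.2476] r 0.0202
small [0.4597 0.2501] r 0.0218
mixer-ish [ 0.52254778 -0.20584685] 0.08435880395494283
0.057 1470 [ 0.5241 -0.208   0.0598] [ 0.4393 -0.2974  0.057 ] [ 0.6075 -0.1203  0.063 ]
0.063 1095 [ 0.5242 -0.2092  0.0657] [ 0.4519 -0.2824  0.063 ] [ 0.5965 -0.1342  0.07  ]
0.1 55 [ 0.5127 -0.2118  0.1149] [ 0.5054 -0.2207  0.1021] [ 0.5225 -0.2042  0.1236]
side spindle 259 [ 0.512  -0.2173  0.1093]
0.085 18 [ 0.5119 -0.22    0.0878]
0.095 48 [ 0.5109 -0.2188  0.095 ]
0.105 47 [ 0.5115 -0.2197  0.1057]
0.115 93 [ 0.512  -0.2166  0.1156]
t
s
```

View pics/crops.png

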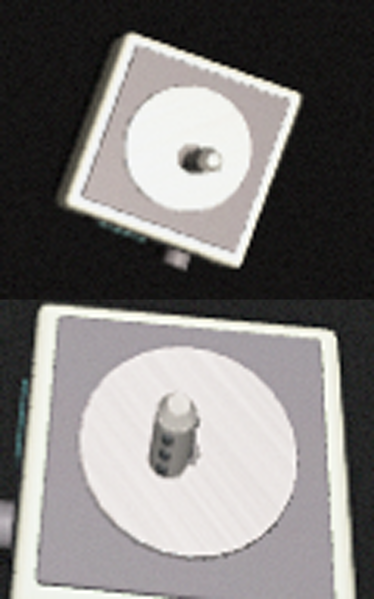

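The crop shows the spindle's bright tip disc at top pixel (416.7,203.0) and side pixel (329.7,345.3), and the turntable disc is clear of clutter in both views.

Run:
```python
from h import *
np.set_printoptions(precision=4,suppress=True)
T,Z=load("top0.npz"),load("side0.npz")
for c,uv in((T,(416.7,203)),(Z,(329.7,345.3))):
    print("tip",onplane(c,[uv],.121))
# triangulate
(o1,d1),(o2,d2)=ray(T,[(416.7,203)]),ray(Z,[(329.7,345.3)])
d1,d2=d1[0],d2[0];s=np.linalg.lstsq(np.c_[d1,-d2],o2-o1,rcond=None)[0];print("tri",o1+d1*s[0],o2+d2*s[1])
for c,seed,h in((T,(410,200),25),(Z,(332,360),42)):
    g=cv2.cvtColor(c["pixels"],cv2.COLOR_RGB2GRAY);u,v=seed
    for thr in(195,210,220):
        m=np.zeros_like(g);cv2.circle(m,seed,h,255,-1);m=((g>thr)&(m>0)).astype(np.uint8)
        cs,_=cv2.findContours(m,cv2.RETR_EXTERNAL,cv2.CHAIN_APPROX_NONE);k=max(cs,key=cv2.contourArea)[:,0]
        P=onplane(c,k,.066)[:,:2];A=np.c_[2*P,np.ones(len(P))];s=np.linalg.lstsq(A,(P**2).sum(1),rcond=None)[0]
        print("table",thr,s[:2],np.sqrt(s[2]+s[:2]@s[:2]))
# tool axes
from scipy.spatial.transform import Rotation as R
from bench import ctrl
o=ctrl.get_obs();w,x,y,z=o["eef_rot"];M=R.from_quat([x,y,z,w]).as_matrix();print(M)
```

```text
tip [[ 0.5124 -0.2108  0.121 ]]
tip [[ 0.515  -0.2138  0.121 ]]
tri [ 0.5125 -0.2117  0.1181] [ 0.5157 -0.2127  0.1185]
table 195 [ 0.5233 -0.2103] 0.04891678299551314
table 210 [ 0.5237 -0.2103] 0.04816376757412273
table 220 [ 0.5238 -0.2103] 0.04783846103465859
table 195 [ 0.5252 -0.2094] 0.049024960705494135
table 210 [ 0.5252 -0.2095] 0.04879037266797432
table 220 [ 0.5253 -0.2097] 0.04858062147267416
[[-0.9136  0.4067 -0.0009]
 [ 0.4067  0.9136 -0.0013]
 [ 0.0003 -0.0016 -1.    ]]
```

Request:
{"op": "drive_tool", "data": {"commands": [[[-0.7,-0.56,0.2,0,0,0,90],[-0.7,-0.56,0.2,0,0,0,90],[-0.7,-0.56,0.2,0,0,0,90],[-0.7,-0.56,0.2,0,0,0,90],[-0.7,-0.56,0.2,0,0,0,90],[-0.7,-0.56,0.2,0,0,0,90],[-0.7,-0.56,0.4,0,0,0,90],[-0.7,-0.56,0.4,0,0,0,90],[-0.7,-0.56,0.4,0,0,0,90],[-0.7,-0.56,0.4,0,0,0,90]]]}}

```text
time_s: 1.1
eef_pos: [0.44, 0.1254, 0.2639]
eef_rot: [0.0, 0.208, 0.978, 0.0]
wrist_force: [1.2, 0.3, -0.4]
opening: 0.65
```

```bash
cat > g.py <<'E'
import sys,numpy as np
from scipy.spatial.transform import Rotation as R
from bench import ctrl
np.set_printoptions(precision=4,suppress=True)
def rel(target):
    o=ctrl.get_obs();w,x,y,z=o["eef_rot"];M=R.from_quat([x,y,z,w]).as_matrix()
    print("t",round(float(o["time_s"]),2),"pos",o["eef_pos"],"F",o["wrist_force"],"T",o["torque"],"open",round(float(o["opening"]),3))
    print("yaw(y-axis) deg",np.degrees(np.arctan2(M[1,1],M[0,1])).round(2),"tilt",M[:2,2])
    for tg in target: print("rows total",np.round(M.T@(np.array(tg)-o["eef_pos"])/.05,3))
E
python3 -c "
from g import *
rel([(.4495,.1083,.20)])"
```

```text
t 1.1 pos [0.44   0.1254 0.2639] F [ 1.2165  0.3473 -0.4294] T [ 0.0244  0.0183 -0.0531] open 0.65
yaw(y-axis) deg 66.0 tilt [0.0003 0.0001]
rows total [-0.312 -0.236  1.279]
```

Request:
{"op": "drive_tool", "data": {"commands": [[[-0.31,-0.24,0.3,0,0,0,90],[0,0,0.5,0,0,0,90],[0,0,0.48,0,0,0,90],[0,0,0.2,0,0,0,90],[0,0,0.16,0,0,0,90],[0,0,0,0,0,0,90]]]}}

```text
time_s: 1.7
eef_pos: [0.4487, 0.1101, 0.1822]
eef_rot: [-0.001, 0.208, 0.978, -0.0]
wrist_force: [-0.7, 0.1, 0.1]
opening: 0.649
```

```bash
python3 -c "
from g import *
rel([(.4495,.1083,.178)])
from h import *
Z=ctrl.camera('side');p=proj(Z,[[.4495,.1083,.015]])[0].astype(int);print(p)
w=Z['pixels'][p[1]-50:p[1]+40,p[0]-60:p[0]+60,::-1];cv2.imwrite('pics/g1.png',cv2.resize(w,None,fx=5,fy=5,interpolation=cv2.INTER_CUBIC))
"
```

```text
t 1.7 pos [0.4487 0.1101 0.1822] F [-0.706   0.1326  0.0893] T [0.042  0.0047 0.0361] open 0.649
yaw(y-axis) deg 66.03 tilt [-0.0013  0.    ]
rows total [-0.029 -0.027  0.084]
[235 228]
```

View pics/g1.png

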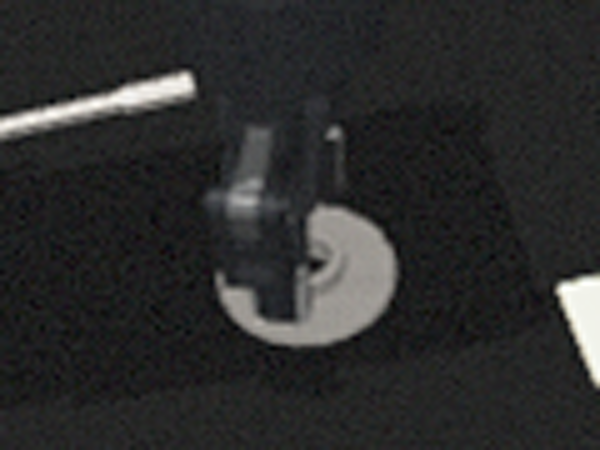

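The fingers straddle the large ring's hub, tips just above the disc, with clear room to the tile and spatula.

Request:
{"op": "drive_tool", "data": {"commands": [[[-0.03,-0.03,0.04,0,0,0,90],[0,0,0,0,0,0,200],[0,0,0,0,0,0,255],[0,0,0,0,0,0,255],[0,0,0,0,0,0,255],[0,0,0,0,0,0,255]]]}}

```text
time_s: 2.35
eef_pos: [0.4502, 0.108, 0.1818]
eef_rot: [0.001, 0.208, 0.978, 0.0]
wrist_force: [-2.6, -0.8, 9.4]
opening: 0.306
```

```bash
python3 -c "
from g import *
rel([(.4495,.1083,.18)])"
```

```text
t 2.35 pos [0.4502 0.108  0.1818] F [-2.6165 -0.8163  9.36  ] T [0.0082 0.3949 0.0701] open 0.306
yaw(y-axis) deg 66.03 tilt [ 0.0013 -0.0001]
rows total [ 0.015 -0.001  0.036]
```

Request:
{"op": "drive_tool", "data": {"commands": [[[0,0,-0.3,0,0,0,255],[0,0,-0.7,0,0,0,255],[-0.35,-0.4,-0.8,0,0,0,255],[-0.45,-0.6,-0.7,0,0,0,255],[-0.45,-0.7,-0.5,0,0,0,255],[-0.5,-0.8,0,0,0,0,255],[-0.55,-0.8,0,0,0,0,255],[-0.55,-0.8,0,0,0,0,255],[-0.5,-0.7,0,0,0,0,255],[-0.4,-0.5,0,0,0,0,255]]]}}

```text
time_s: 3.35
eef_pos: [0.5129, -0.2121, 0.3299]
eef_rot: [0.0, 0.209, 0.978, -0.0]
wrist_force: [0.5, 0.4, -1.2]
opening: 0.309
```

Request:
{"op": "drive_tool", "data": {"commands": [[[0,0,0,0,0,0,255],[0,0,0,0,0,0,255]]]}}

```text
time_s: 3.55
eef_pos: [0.5127, -0.2098, 0.3294]
eef_rot: [-0.001, 0.209, 0.978, 0.0]
wrist_force: [-0.6, -0.4, -2.0]
opening: 0.307
```

```bash
python3 -c "
from g import *
rel([(.513,-.2123,.325)])
from h import *
ims=[]
for n in('side','top'):
    Z=ctrl.camera(n);np.savez(n+'1.npz',**Z);p=proj(Z,[[.513,-.2123,.13]])[0].astype(int);print(n,p)
    w=Z['pixels'][p[1]-45:p[1]+45,p[0]-60:p[0]+60,::-1];ims.append(cv2.resize(w,None,fx=5,fy=5,interpolation=cv2.INTER_CUBIC)[:,:])
cv2.imwrite('pics/p1.png',cv2.resize(np.hstack(ims),None,fx=.66,fy=.66))
"
```

```text
t 3.55 pos [ 0.5127 -0.2098  0.3294] F [-0.6124 -0.4156 -1.9836] T [ 0.0316 -0.022  -0.006 ] open 0.307
yaw(y-axis) deg 65.92 tilt [-0.0009  0.001 ]
rows total [-0.026 -0.043  0.087]
side [328 341]
top [418 202]
```

View pics/p1.png

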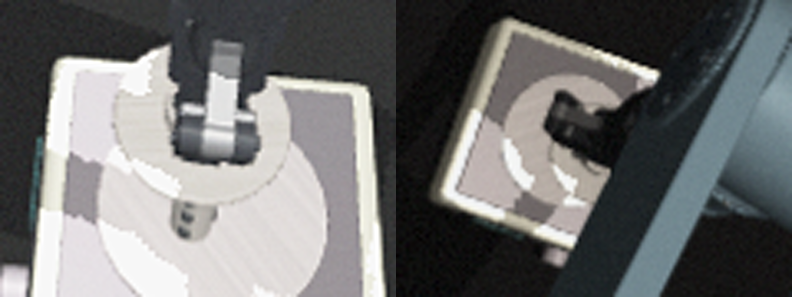

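The ring is gripped by the hub, level, above the spindle. Descending to just above the tip and then feeling slowly.

Request:
{"op": "drive_tool", "data": {"commands": [[[-0.03,-0.04,0.2,0,0,0,255],[0,0,0.2,0,0,0,255],[0,0,0.05,0,0,0,255],[0,0,0.04,0,0,0,255],[0,0,0.04,0,0,0,255],[0,0,0,0,0,0,255]]]}}

```text
time_s: 4.25
eef_pos: [0.5136, -0.2118, 0.3031]
eef_rot: [-0.0, 0.208, 0.978, 0.0]
wrist_force: [-0.3, 0.3, -2.7]
opening: 0.307
```

```bash
python3 -c "
from g import *
rel([(.513,-.2123,.2478)])"
```

```text
t 4.25 pos [ 0.5136 -0.2118  0.3031] F [-0.271   0.3253 -2.6746] T [ 0.003   0.0111 -0.0419] open 0.307
yaw(y-axis) deg 66.01 tilt [-0.0002  0.0001]
rows total [ 0.008 -0.013  1.107]
```

Request:
{"op": "drive_tool", "data": {"commands": [[[0,0,0.04,0,0,0,255],[0,0,0.04,0,0,0,255],[0,0,0,0,0,0,255]]]}}

```text
time_s: 4.55
eef_pos: [0.5135, -0.2119, 0.2991]
eef_rot: [-0.0, 0.208, 0.978, 0.0]
wrist_force: [-0.4, 0.2, -2.0]
opening: 0.305
```

Request:
{"op": "drive_tool", "data": {"commands": [[[0,0,0.04,0,0,0,255],[0,0,0.04,0,0,0,255],[0,0,0,0,0,0,255]]]}}

```text
time_s: 4.85
eef_pos: [0.5137, -0.2121, 0.2952]
eef_rot: [0.0, 0.208, 0.978, -0.0]
wrist_force: [-0.6, -1.3, -1.7]
opening: 0.308
```

Threaded past the taper without a tip strike. Continuing gently.

Request:
{"op": "drive_tool", "data": {"commands": [[[0,0,0.04,0,0,0,255],[0,0,0.04,0,0,0,255],[0,0,0.04,0,0,0,255],[0,0,0,0,0,0,255]]]}}

```text
time_s: 5.25
eef_pos: [0.5137, -0.2123, 0.2892]
eef_rot: [0.0, 0.208, 0.978, -0.0]
wrist_force: [0.9, -3.7, -1.5]
opening: 0.303
```

Request:
{"op": "drive_tool", "data": {"commands": [[[0,0,0.04,0,0,0,255],[0,0,0.04,0,0,0,255],[0,0,0.04,0,0,0,255],[0,0,0,0,0,0,255]]]}}

```text
time_s: 5.65
eef_pos: [0.5136, -0.2121, 0.2831]
eef_rot: [0.0, 0.208, 0.978, -0.0]
wrist_force: [0.3, -5.7, -0.3]
opening: 0.308
```

Request:
{"op": "drive_tool", "data": {"commands": [[[-0.01,-0.02,0,0,0,0,255],[0,0,0.04,0,0,0,255],[0,0,0.04,0,0,0,255],[0,0,0.04,0,0,0,255],[0,0,0,0,0,0,255]]]}}

```text
time_s: 6.15
eef_pos: [0.5136, -0.2129, 0.2767]
eef_rot: [-0.0, 0.208, 0.978, 0.0]
wrist_force: [2.4, -2.5, -2.4]
opening: 0.307
```

Request:
{"op": "drive_tool", "data": {"commands": [[[0,0,0.04,0,0,0,255],[0,0,0.04,0,0,0,255],[0,0,0.04,0,0,0,255],[0,0,0,0,0,0,255]]]}}

```text
time_s: 6.55
eef_pos: [0.5137, -0.213, 0.271]
eef_rot: [0.0, 0.208, 0.978, -0.0]
wrist_force: [1.8, -2.7, -2.0]
opening: 0.305
```

Request:
{"op": "drive_tool", "data": {"commands": [[[0,0,0.04,0,0,0,255],[0,0,0.04,0,0,0,255],[0,0,0.04,0,0,0,255],[0,0,0,0,0,0,255]]]}}

```text
time_s: 6.95
eef_pos: [0.5136, -0.2129, 0.2648]
eef_rot: [-0.0, 0.208, 0.978, 0.0]
wrist_force: [1.7, -1.5, -1.2]
opening: 0.304
```

```bash
python3 -c "
from g import *
rel([(.513,-.2123,.2478)])
from h import *
ims=[]
for n in('side',):
    Z=ctrl.camera(n);p=proj(Z,[[.513,-.2123,.10]])[0].astype(int)
    w=Z['pixels'][p[1]-45:p[1]+45,p[0]-60:p[0]+60,::-1];ims.append(cv2.resize(w,None,fx=5,fy=5,interpolation=cv2.INTER_CUBIC))
cv2.imwrite('pics/p2.png',ims[0])
"
```

```text
t 6.95 pos [ 0.5136 -0.2129  0.2648] F [ 1.6982 -1.5491 -1.204 ] T [-0.3215 -0.287  -0.0122] open 0.304
yaw(y-axis) deg 66.0 tilt [-0.0002  0.0004]
rows total [0.015 0.006 0.34 ]
```

View pics/p2.png

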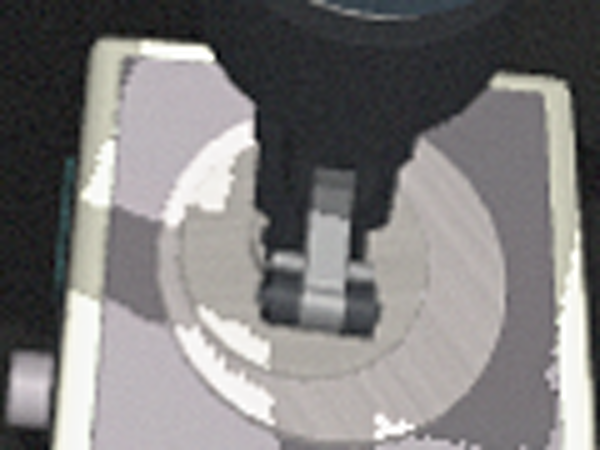

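The ring is around the spindle, level, and close above the turntable.

Request:
{"op": "drive_tool", "data": {"commands": [[[0,0,0.04,0,0,0,255],[0,0,0.04,0,0,0,255],[0,0,0.04,0,0,0,255],[0,0,0.04,0,0,0,255],[0,0,0.04,0,0,0,255],[0,0,0.04,0,0,0,255],[0,0,0,0,0,0,255]]]}}

```text
time_s: 7.7
eef_pos: [0.5137, -0.2131, 0.2532]
eef_rot: [0.0, 0.208, 0.978, -0.0]
wrist_force: [0.5, -2.1, 0.8]
opening: 0.308
```

Request:
{"op": "drive_tool", "data": {"commands": [[[0,0,0.02,0,0,0,255],[0,0,0.02,0,0,0,255],[0,0,0,0,0,0,255]]]}}

```text
time_s: 8.0
eef_pos: [0.5136, -0.2129, 0.251]
eef_rot: [-0.0, 0.208, 0.978, 0.0]
wrist_force: [1.5, -1.6, 0.5]
opening: 0.305
```

Request:
{"op": "drive_tool", "data": {"commands": [[[0,0,0.02,0,0,0,255],[0,0,0.01,0,0,0,255],[0,0,0,0,0,0,255]]]}}

```text
time_s: 8.3
eef_pos: [0.5136, -0.2129, 0.2496]
eef_rot: [-0.0, 0.208, 0.978, 0.0]
wrist_force: [-0.1, -0.9, 1.3]
opening: 0.3
```

Request:
{"op": "drive_tool", "data": {"commands": [[[0,0,0.02,0,0,0,255],[0,0,0,0,0,0,255]]]}}

```text
time_s: 8.5
eef_pos: [0.5136, -0.213, 0.2486]
eef_rot: [-0.0, 0.208, 0.978, 0.0]
wrist_force: [0.7, -1.7, 0.6]
opening: 0.305
```

Request:
{"op": "drive_tool", "data": {"commands": [[[0,0,0.02,0,0,0,255],[0,0,0,0,0,0,255]]]}}

```text
time_s: 8.7
eef_pos: [0.5137, -0.2131, 0.2479]
eef_rot: [0.0, 0.208, 0.978, -0.0]
wrist_force: [0.9, -0.8, 1.5]
opening: 0.307
```

Request:
{"op": "drive_tool", "data": {"commands": [[[0,0,0.01,0,0,0,255],[0,0,0,0,0,0,255]]]}}

```text
time_s: 8.9
eef_pos: [0.5137, -0.2131, 0.2479]
eef_rot: [0.0, 0.208, 0.978, -0.0]
wrist_force: [-1.3, -0.7, 6.2]
opening: 0.303
```

Request:
{"op": "drive_tool", "data": {"commands": [[[0,0,0.01,0,0,0,255],[0,0,0,0,0,0,255]]]}}

```text
time_s: 9.1
eef_pos: [0.5138, -0.2131, 0.2478]
eef_rot: [0.0, 0.208, 0.978, -0.0]
wrist_force: [-3.2, 0.0, 9.8]
opening: 0.306
```

Request:
{"op": "drive_tool", "data": {"commands": [[[0,0,0.01,0,0,0,255],[0,0,0,0,0,0,255]]]}}

```text
time_s: 9.3
eef_pos: [0.5138, -0.2131, 0.2477]
eef_rot: [-0.0, 0.208, 0.978, -0.0]
wrist_force: [-4.3, 2.0, 14.9]
opening: 0.31
```

Felt stop at the expected height (TCP 0.2478), at 15 N. Releasing and lifting.

Request:
{"op": "drive_tool", "data": {"commands": [[[0,0,-0.03,0,0,0,255],[0,0,0,0,0,0,90],[0,0,0,0,0,0,90],[0,0,0,0,0,0,90],[0,0,-0.1,0,0,0,90],[0,0,-0.3,0,0,0,90],[0,0,-0.6,0,0,0,90],[0,0,-0.8,0,0,0,90]]]}}

```text
time_s: 10.1
eef_pos: [0.5131, -0.2126, 0.3382]
eef_rot: [-0.002, 0.208, 0.978, 0.001]
wrist_force: [0.2, -0.0, -0.5]
opening: 0.648
```

Request:
{"op": "drive_tool", "data": {"commands": [[[0.06,0.7,0,0,0,0,90],[0.06,0.8,0,0,0,0,90],[0.06,0.85,0,0,0,0,90],[0.06,0.85,0,0,0,0,90],[0.06,0.85,0.2,0,0,0,90],[0.07,0.85,0.3,0,0,0,90],[0.07,0.85,0.3,0,0,0,90],[0.07,0.85,0.4,0,0,0,90],[0.07,0.75,0.4,0,0,0,90],[0.07,0.7,0.3,0,0,0,90]]]}}

```text
time_s: 11.1
eef_pos: [0.6479, 0.1699, 0.2429]
eef_rot: [0.0, 0.208, 0.978, 0.0]
wrist_force: [0.9, -0.5, -0.1]
opening: 0.648
```

```bash
python3 -c "
from g import *
rel([(.648,.1678,.25),(.648,.1678,.182)])
from h import *
P=[]
for n in('side','top'):
    Z=ctrl.camera(n);np.savez(n+'2.npz',**Z)
    # turntable ring disc seen at z=.071 by depth
    vv,uu=np.mgrid[0:420,0:560];d=Z['depth'].ravel();o,D=ray(Z,np.c_[uu.ravel(),vv.ravel()]);X=o+D*d[:,None]
    k=(d>0)&(np.hypot(X[:,0]-.514,X[:,1]+.213)<.014)
    k2=(d>0)&(np.hypot(X[:,0]-.514,X[:,1]+.213)<.032)&(np.hypot(X[:,0]-.514,X[:,1]+.213)>.02)
    k3=(d>0)&(abs(np.hypot(X[:,0]-.5243,X[:,1]+.21)-.047)<.003)
    print(n,'tip z',np.percentile(X[k,2],95),'disc z',np.median(X[k2,2]),'table z',np.median(X[k3,2]))
"
```

```text
t 11.1 pos [0.6479 0.1699 0.2429] F [ 0.9038 -0.5075 -0.1371] T [ 0.0159 -0.0234 -0.0038] open 0.648
yaw(y-axis) deg 66.04 tilt [0.0001 0.0001]
rows total [-0.018 -0.038 -0.143]
rows total [-0.018 -0.038  1.217]
side tip z 0.12177237221817479 disc z 0.07205894825479081 table z 0.06630856983085553
top tip z 0.12073693370585586 disc z 0.07099133896979848 table z 0.0653339367371788
```

Depth confirms the large ring's disc top is 5.7 mm above the turntable face, so it is seated. Now the medium ring.

Request:
{"op": "drive_tool", "data": {"commands": [[[-0.02,-0.04,0.3,0,0,0,90],[0,0,0.5,0,0,0,90],[0,0,0.3,0,0,0,90],[0,0,0.15,0,0,0,90],[0,0,0,0,0,0,90],[0,0,0,0,0,0,90]]]}}

```text
time_s: 11.8
eef_pos: [0.6482, 0.1652, 0.1811]
eef_rot: [0.001, 0.208, 0.978, 0.0]
wrist_force: [-0.0, -0.2, 0.7]
opening: 0.645
```

```bash
python3 -c "
from g import *
rel([(.648,.1678,.1812)])
"
```

```text
t 11.8 pos [0.6482 0.1652 0.1811] F [-0.0108 -0.1995  0.735 ] T [ 0.0336  0.0165 -0.0305] open 0.645
yaw(y-axis) deg 65.97 tilt [0.0011 0.    ]
rows total [ 0.026  0.046 -0.002]
```

Request:
{"op": "drive_tool", "data": {"commands": [[[0.03,0.05,0,0,0,0,90],[0,0,0,0,0,0,200],[0,0,0,0,0,0,255],[0,0,0,0,0,0,255],[0,0,0,0,0,0,255]]]}}

```text
time_s: 12.3
eef_pos: [0.6478, 0.1688, 0.1816]
eef_rot: [0.001, 0.208, 0.978, 0.0]
wrist_force: [-1.9, 0.5, 6.0]
opening: 0.306
```

```bash
python3 -c "
from g import *
rel([(.5138,-.2131,.337)])
"
```

```text
t 12.3 pos [0.6478 0.1688 0.1816] F [-1.89    0.5071  6.0094] T [-0.0126  0.2596 -0.0348] open 0.306
yaw(y-axis) deg 66.02 tilt [0.0015 0.0002]
rows total [-0.659 -8.066 -3.113]
```

Request:
{"op": "drive_tool", "data": {"commands": [[[0,0,-0.3,0,0,0,255],[0,0,-0.7,0,0,0,255],[-0.06,-0.5,-0.7,0,0,0,255],[-0.08,-0.7,-0.6,0,0,0,255],[-0.08,-0.8,-0.5,0,0,0,255],[-0.08,-0.85,-0.3,0,0,0,255],[-0.08,-0.9,0,0,0,0,255],[-0.08,-0.9,0,0,0,0,255],[-0.08,-0.9,0,0,0,0,255],[-0.08,-0.9,0,0,0,0,255]]]}}

```text
time_s: 13.3
eef_pos: [0.5436, -0.1401, 0.3363]
eef_rot: [0.0, 0.208, 0.978, -0.0]
wrist_force: [0.9, -0.2, -1.7]
opening: 0.306
```

Request:
{"op": "drive_tool", "data": {"commands": [[[-0.04,-0.8,0,0,0,0,255],[0,-0.6,0,0,0,0,255],[0,-0.2,0,0,0,0,255],[0,0,0,0,0,0,255],[0,0,0,0,0,0,255]]]}}

```text
time_s: 13.8
eef_pos: [0.5141, -0.2118, 0.3356]
eef_rot: [0.0, 0.208, 0.978, 0.0]
wrist_force: [-0.0, -0.2, -0.1]
opening: 0.307
```

```bash
python3 -c "
from g import *
rel([(.5138,-.2131,.304)])
"
```

```text
t 13.8 pos [ 0.5141 -0.2118  0.3356] F [-0.0146 -0.1768 -0.1021] T [ 0.0227 -0.0157 -0.0148] open 0.307
yaw(y-axis) deg 66.01 tilt [0.0003 0.0004]
rows total [-0.005 -0.026  0.632]
```

Request:
{"op": "drive_tool", "data": {"commands": [[[0,-0.03,0.25,0,0,0,255],[0,0,0.25,0,0,0,255],[0,0,0.1,0,0,0,255],[0,0,0,0,0,0,255],[0,0,0.04,0,0,0,255],[0,0,0.02,0,0,0,255],[0,0,0,0,0,0,255]]]}}

```text
time_s: 14.5
eef_pos: [0.5134, -0.214, 0.3025]
eef_rot: [0.0, 0.208, 0.978, -0.0]
wrist_force: [0.3, -0.8, -1.4]
opening: 0.309
```

Request:
{"op": "drive_tool", "data": {"commands": [[[0,0,0.04,0,0,0,255],[0,0,0.04,0,0,0,255],[0,0,0,0,0,0,255]]]}}

```text
time_s: 14.8
eef_pos: [0.5131, -0.2139, 0.298]
eef_rot: [-0.0, 0.208, 0.978, 0.0]
wrist_force: [-0.7, 0.1, -0.1]
opening: 0.31
```

Request:
{"op": "drive_tool", "data": {"commands": [[[0,0,0.04,0,0,0,255],[0,0,0.04,0,0,0,255],[0,0,0,0,0,0,255]]]}}

```text
time_s: 15.1
eef_pos: [0.5131, -0.2138, 0.2939]
eef_rot: [-0.0, 0.208, 0.978, 0.0]
wrist_force: [-0.0, 0.7, -1.5]
opening: 0.306
```

Request:
{"op": "drive_tool", "data": {"commands": [[[0,0,0.04,0,0,0,255],[0,0,0.04,0,0,0,255],[0,0,0,0,0,0,255]]]}}

```text
time_s: 15.4
eef_pos: [0.5131, -0.2138, 0.2898]
eef_rot: [-0.0, 0.208, 0.978, 0.0]
wrist_force: [-0.4, 0.9, -2.0]
opening: 0.306
```

Well threaded, hardly any side force. On to .265 or so.

Request:
{"op": "drive_tool", "data": {"commands": [[[0,0,0.04,0,0,0,255],[0,0,0.04,0,0,0,255],[0,0,0.04,0,0,0,255],[0,0,0.04,0,0,0,255],[0,0,0,0,0,0,255]]]}}

```text
time_s: 15.9
eef_pos: [0.513, -0.2137, 0.2816]
eef_rot: [-0.001, 0.208, 0.978, 0.0]
wrist_force: [-0.5, 1.9, -1.1]
opening: 0.308
```

Request:
{"op": "drive_tool", "data": {"commands": [[[0,0,0.04,0,0,0,255],[0,0,0.04,0,0,0,255],[0,0,0.04,0,0,0,255],[0,0,0.04,0,0,0,255],[0,0,0.04,0,0,0,255],[0,0,0,0,0,0,255]]]}}

```text
time_s: 16.5
eef_pos: [0.5131, -0.2138, 0.2718]
eef_rot: [-0.0, 0.208, 0.978, 0.0]
wrist_force: [-2.0, 3.7, -0.6]
opening: 0.307
```

Request:
{"op": "drive_tool", "data": {"commands": [[[0,0,0.04,0,0,0,255],[0,0,0.04,0,0,0,255],[0,0,0.04,0,0,0,255],[0,0,0,0,0,0,255]]]}}

```text
time_s: 16.9
eef_pos: [0.5133, -0.2142, 0.2662]
eef_rot: [0.0, 0.208, 0.978, -0.0]
wrist_force: [-2.6, 2.0, -0.4]
opening: 0.31
```

Request:
{"op": "drive_tool", "data": {"commands": [[[0,0,0.03,0,0,0,255],[0,0,0.02,0,0,0,255],[0,0,0,0,0,0,255]]]}}

```text
time_s: 17.2
eef_pos: [0.5133, -0.2142, 0.2637]
eef_rot: [0.0, 0.208, 0.978, -0.0]
wrist_force: [-3.1, 0.6, 0.5]
opening: 0.306
```

Request:
{"op": "drive_tool", "data": {"commands": [[[0,0,0.02,0,0,0,255],[0,0,0,0,0,0,255]]]}}

```text
time_s: 17.4
eef_pos: [0.5133, -0.2142, 0.2629]
eef_rot: [0.0, 0.208, 0.978, -0.0]
wrist_force: [-2.7, 0.7, 1.2]
opening: 0.306
```

Request:
{"op": "drive_tool", "data": {"commands": [[[0,0,0.01,0,0,0,255],[0,0,0,0,0,0,255]]]}}

```text
time_s: 17.6
eef_pos: [0.5134, -0.2141, 0.2626]
eef_rot: [0.0, 0.208, 0.978, -0.0]
wrist_force: [-3.5, 1.2, 3.0]
opening: 0.306
```

Request:
{"op": "drive_tool", "data": {"commands": [[[0,0,0.01,0,0,0,255],[0,0,0,0,0,0,255]]]}}

```text
time_s: 17.8
eef_pos: [0.5134, -0.2142, 0.2625]
eef_rot: [0.0, 0.208, 0.978, -0.0]
wrist_force: [-4.3, 0.6, 7.6]
opening: 0.308
```

Request:
{"op": "drive_tool", "data": {"commands": [[[0,0,0.02,0,0,0,255],[0,0,0,0,0,0,255],[0,0,0,0,0,0,255]]]}}

```text
time_s: 18.1
eef_pos: [0.5134, -0.2142, 0.2624]
eef_rot: [0.0, 0.208, 0.978, -0.0]
wrist_force: [-7.8, 2.8, 14.6]
opening: 0.309
```

Request:
{"op": "drive_tool", "data": {"commands": [[[0,0,-0.04,0,0,0,255],[0,0,0,0,0,0,90],[0,0,0,0,0,0,90],[0,0,0,0,0,0,90],[0,0,-0.1,0,0,0,90],[0,0,-0.3,0,0,0,90],[0,0,-0.6,0,0,0,90],[0,0,-0.7,0,0,0,90]]]}}

```text
time_s: 18.9
eef_pos: [0.513, -0.2138, 0.3489]
eef_rot: [-0.001, 0.208, 0.978, 0.0]
wrist_force: [-0.2, -0.3, 0.9]
opening: 0.647
```

```bash
python3 -c "
from g import *
rel([(.4585,.2488,.25)])
"
```

```text
t 18.9 pos [ 0.513  -0.2138  0.3489] F [-0.1886 -0.2975  0.9249] T [ 0.0351 -0.0205  0.0498] open 0.647
yaw(y-axis) deg 66.0 tilt [-0.0013  0.001 ]
rows total [4.755 8.007 1.987]
```

Request:
{"op": "drive_tool", "data": {"commands": [[[0.4,0.7,0,0,0,0,90],[0.48,0.8,0,0,0,0,90],[0.48,0.82,0,0,0,0,90],[0.48,0.82,0,0,0,0,90],[0.48,0.82,0.2,0,0,0,90],[0.48,0.82,0.2,0,0,0,90],[0.48,0.82,0.2,0,0,0,90],[0.48,0.8,0.2,0,0,0,90],[0.48,0.8,0.2,0,0,0,90],[0.48,0.8,0.2,0,0,0,90]]]}}

```text
time_s: 19.9
eef_pos: [0.4602, 0.2495, 0.2891]
eef_rot: [0.001, 0.208, 0.978, 0.001]
wrist_force: [0.4, -0.0, 0.6]
opening: 0.649
```

Request:
{"op": "drive_tool", "data": {"commands": [[[0,0,0.2,0,0,-1,90],[0,0,0.2,0,0,-1,90],[0,0,0.2,0,0,-1,90],[0,0,0,0,0,-1,90],[0,0,0,0,0,-1,90],[0,0,0,0,0,-1,90],[0,0,0,0,0,-1,90],[0,0,0,0,0,-1,90],[0,0,0,0,0,0,90],[0,0,0,0,0,0,90]]]}}

```text
time_s: 20.9
eef_pos: [0.4606, 0.2476, 0.2587]
eef_rot: [0.001, -0.34, 0.94, -0.0]
wrist_force: [0.5, 0.1, -0.1]
opening: 0.646
```

```bash
python3 -c "
from g import *
rel([(.4585,.2488,.182)])
from h import *
for n in('side','top'):
    Z=ctrl.camera(n);np.savez(n+'3.npz',**Z)
    vv,uu=np.mgrid[0:420,0:560];d=Z['depth'].ravel();o,D=ray(Z,np.c_[uu.ravel(),vv.ravel()]);X=o+D*d[:,None]
    r=np.hypot(X[:,0]-.5135,X[:,1]+.2138)
    for a,b in((0,.008),(.011,.0145),(.019,.026),(.030,.034)):
        k=(d>0)&(r>a)&(r<b);print(n,a,np.median(X[k,2]).round(4),np.percentile(X[k,2],[10,90]))
"
```

```text
t 20.9 pos [0.4606 0.2476 0.2587] F [ 0.5465  0.0669 -0.1176] T [ 0.0411 -0.0487  0.0047] open 0.646
yaw(y-axis) deg 129.79 tilt [0.0013 0.0004]
rows total [0.019 0.047 1.534]
side 0 0.119 [0.1132 0.1224]
side 0.011 0.0967 [0.0893 0.0987]
side 0.019 0.0874 [0.0719 0.0889]
side 0.03 0.0714 [0.0698 0.0729]
top 0 0.1178 [0.1131 0.121 ]
top 0.011 0.0954 [0.0893 0.0982]
top 0.019 0.0859 [0.082  0.0885]
top 0.03 0.07 [0.0664 0.0727]
```

The medium ring's hub top is at about 0.096 and its disc at about 0.0865, as they should be when seated. Now the small ring.

Request:
{"op": "drive_tool", "data": {"commands": [[[0.02,0.04,0.4,0,0,0,90],[0,0,0.5,0,0,0,90],[0,0,0.4,0,0,0,90],[0,0,0.15,0,0,0,90],[0,0,0.09,0,0,0,90],[0,0,0,0,0,0,90],[0,0,0,0,0,0,90]]]}}

```text
time_s: 21.7
eef_pos: [0.4588, 0.2485, 0.1817]
eef_rot: [0.001, -0.342, 0.94, -0.0]
wrist_force: [0.5, -0.2, 0.1]
opening: 0.648
```

```bash
python3 -c "
from g import *
rel([(.4585,.2488,.1812)])
from h import *
Z=ctrl.camera('side');p=proj(Z,[[.4585,.2488,.015]])[0].astype(int)
w=Z['pixels'][p[1]-40:p[1]+40,p[0]-50:p[0]+50,::-1];cv2.imwrite('pics/g3.png',cv2.resize(w,None,fx=5,fy=5,interpolation=cv2.INTER_CUBIC))
"
```

```text
t 21.7 pos [0.4588 0.2485 0.1817] F [ 0.5104 -0.2359  0.0884] T [0.0373 0.0071 0.0008] open 0.648
yaw(y-axis) deg 129.99 tilt [0.0015 0.0004]
rows total [0.001 0.009 0.01 ]
```

View pics/g3.png

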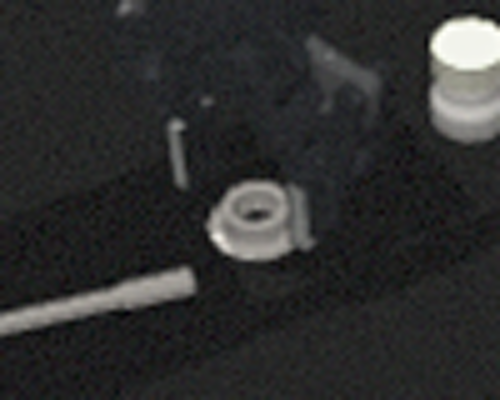

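The small ring stands between the fingers, clear of the spatula. Closing.

Request:
{"op": "drive_tool", "data": {"commands": [[[0,0,0.01,0,0,0,90],[0,0,0,0,0,0,180],[0,0,0,0,0,0,255],[0,0,0,0,0,0,255],[0,0,0,0,0,0,255]]]}}

```text
time_s: 22.25
eef_pos: [0.4585, 0.2485, 0.1811]
eef_rot: [0.0, -0.342, 0.94, -0.0]
wrist_force: [-2.6, -0.8, 6.0]
opening: 0.311
```

```bash
python3 -c "
from g import *
rel([(.5136,-.2138,.337)])
"
```

```text
t 22.25 pos [0.4585 0.2485 0.1811] F [-2.6325 -0.7715  6.012 ] T [-0.1235  0.3582  0.0613] open 0.311
yaw(y-axis) deg 130.02 tilt [0.0006 0.0001]
rows total [ 5.099 -7.79  -3.117]
```

Request:
{"op": "drive_tool", "data": {"commands": [[[0,0,-0.3,0,0,0,255],[0,0,-0.7,0,0,0,255],[0.3,-0.4,-0.8,0,0,0,255],[0.4,-0.6,-0.7,0,0,0,255],[0.45,-0.7,-0.4,0,0,0,255],[0.5,-0.8,-0.2,0,0,0,255],[0.5,-0.8,0,0,0,0,255],[0.5,-0.8,0,0,0,0,255],[0.5,-0.8,0,0,0,0,255],[0.5,-0.8,0,0,0,0,255]]]}}

```text
time_s: 23.25
eef_pos: [0.5014, -0.0889, 0.3363]
eef_rot: [0.0, -0.342, 0.94, -0.0]
wrist_force: [0.9, 0.5, 0.0]
opening: 0.311
```

Request:
{"op": "drive_tool", "data": {"commands": [[[0.5,-0.8,0,0,0,0,255],[0.5,-0.7,0,0,0,0,255],[0.3,-0.5,0,0,0,0,255],[0.15,-0.2,0,0,0,0,255],[0,0,0,0,0,0,255],[0,0,0,0,0,0,255]]]}}

```text
time_s: 23.85
eef_pos: [0.5166, -0.217, 0.3351]
eef_rot: [-0.0, -0.342, 0.94, 0.001]
wrist_force: [-0.8, 0.2, -0.0]
opening: 0.315
```

```bash
python3 -c "
from g import *
rel([(.5136,-.2138,.304)])
"
```

```text
t 23.85 pos [ 0.5166 -0.217   0.3351] F [-0.8351  0.2435 -0.0146] T [ 0.0216  0.0462 -0.003 ] open 0.315
yaw(y-axis) deg 130.01 tilt [-0.0005  0.001 ]
rows total [0.005 0.087 0.623]
```

Request:
{"op": "drive_tool", "data": {"commands": [[[0,0.08,0.2,0,0,0,255],[0,0,0.25,0,0,0,255],[0,0,0.1,0,0,0,255],[0,0,0,0,0,0,255],[0,0,0,0,0,0,255]]]}}

```text
time_s: 24.35
eef_pos: [0.5143, -0.2146, 0.3073]
eef_rot: [-0.0, -0.342, 0.94, 0.0]
wrist_force: [0.7, -0.1, -2.1]
opening: 0.308
```

```bash
python3 -c "
from g import *
rel([(.5136,-.2138,.304)])
from h import *
Z=ctrl.camera('side');p=proj(Z,[[.513,-.2123,.125]])[0].astype(int)
w=Z['pixels'][p[1]-45:p[1]+45,p[0]-60:p[0]+60,::-1];cv2.imwrite('pics/p3.png',cv2.resize(w,None,fx=5,fy=5,interpolation=cv2.INTER_CUBIC))
"
```

```text
t 24.35 pos [ 0.5143 -0.2146  0.3073] F [ 0.6693 -0.0632 -2.1225] T [0.0162 0.043  0.0197] open 0.308
yaw(y-axis) deg 130.03 tilt [-0.0005  0.0003]
rows total [0.001 0.022 0.067]
```

View pics/p3.png

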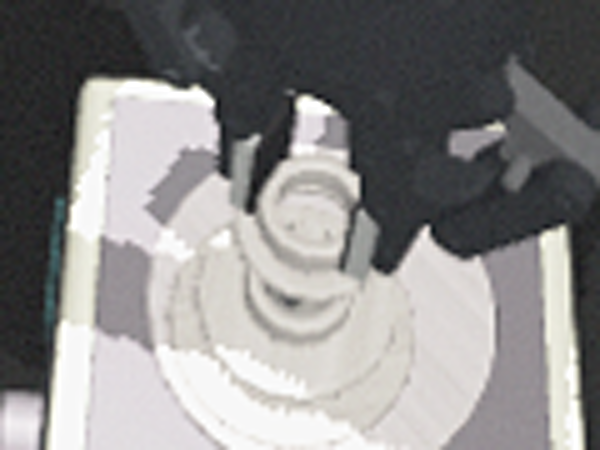

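The small ring is held level over the spindle (around crop (310,210)), with the large and medium rings stacked flat below.

Request:
{"op": "drive_tool", "data": {"commands": [[[0,0.02,0.03,0,0,0,255],[0,0,0.04,0,0,0,255],[0,0,0.03,0,0,0,255],[0,0,0,0,0,0,255]]]}}

```text
time_s: 24.8
eef_pos: [0.5136, -0.2141, 0.3024]
eef_rot: [-0.0, -0.342, 0.94, 0.0]
wrist_force: [0.0, -0.3, -1.0]
opening: 0.312
```

Request:
{"op": "drive_tool", "data": {"commands": [[[0,0,0.04,0,0,0,255],[0,0,0.04,0,0,0,255],[0,0,0,0,0,0,255]]]}}

```text
time_s: 25.1
eef_pos: [0.5135, -0.2141, 0.2982]
eef_rot: [-0.0, -0.342, 0.94, 0.0]
wrist_force: [0.5, 0.3, -0.5]
opening: 0.308
```

Request:
{"op": "drive_tool", "data": {"commands": [[[0,0,0.04,0,0,0,255],[0,0,0.04,0,0,0,255],[0,0,0,0,0,0,255]]]}}

```text
time_s: 25.4
eef_pos: [0.5135, -0.2141, 0.2942]
eef_rot: [-0.0, -0.342, 0.94, 0.0]
wrist_force: [0.0, 0.3, 0.0]
opening: 0.31
```

Request:
{"op": "drive_tool", "data": {"commands": [[[0,0,0.04,0,0,0,255],[0,0,0.04,0,0,0,255],[0,0,0.04,0,0,0,255],[0,0,0,0,0,0,255]]]}}

```text
time_s: 25.8
eef_pos: [0.5136, -0.2141, 0.2883]
eef_rot: [-0.0, -0.342, 0.94, 0.0]
wrist_force: [0.0, 0.3, -1.1]
opening: 0.309
```

Request:
{"op": "drive_tool", "data": {"commands": [[[0,0,0.04,0,0,0,255],[0,0,0.04,0,0,0,255],[0,0,0.04,0,0,0,255],[0,0,0.03,0,0,0,255],[0,0,0,0,0,0,255]]]}}

```text
time_s: 26.3
eef_pos: [0.5138, -0.2143, 0.2811]
eef_rot: [0.0, -0.342, 0.94, -0.0]
wrist_force: [0.9, -1.8, 2.3]
opening: 0.305
```

Request:
{"op": "drive_tool", "data": {"commands": [[[0,0,0.02,0,0,0,255],[0,0,0.02,0,0,0,255],[0,0,0,0,0,0,255]]]}}

```text
time_s: 26.6
eef_pos: [0.5137, -0.2142, 0.2791]
eef_rot: [0.0, -0.342, 0.94, -0.0]
wrist_force: [0.1, -1.4, 1.4]
opening: 0.309
```

Request:
{"op": "drive_tool", "data": {"commands": [[[0,0,0.02,0,0,0,255],[0,0,0,0,0,0,255]]]}}

```text
time_s: 26.8
eef_pos: [0.5137, -0.2142, 0.2781]
eef_rot: [0.0, -0.342, 0.94, -0.0]
wrist_force: [1.3, -1.4, 1.9]
opening: 0.309
```

Request:
{"op": "drive_tool", "data": {"commands": [[[0,0,0.01,0,0,0,255],[0,0,0,0,0,0,255]]]}}

```text
time_s: 27.0
eef_pos: [0.5137, -0.2142, 0.2778]
eef_rot: [0.0, -0.342, 0.94, -0.0]
wrist_force: [0.6, 0.1, 5.1]
opening: 0.312
```

Request:
{"op": "drive_tool", "data": {"commands": [[[0,0,0.01,0,0,0,255],[0,0,0,0,0,0,255]]]}}

```text
time_s: 27.2
eef_pos: [0.5137, -0.2142, 0.2773]
eef_rot: [0.0, -0.342, 0.94, -0.0]
wrist_force: [0.1, 0.2, 4.4]
opening: 0.308
```

Request:
{"op": "drive_tool", "data": {"commands": [[[0,0,0.02,0,0,0,255],[0,0,0,0,0,0,255],[0,0,0,0,0,0,255]]]}}

```text
time_s: 27.5
eef_pos: [0.5137, -0.2142, 0.2771]
eef_rot: [0.0, -0.342, 0.94, -0.0]
wrist_force: [-1.7, 0.5, 11.3]
opening: 0.31
```

Request:
{"op": "drive_tool", "data": {"commands": [[[0,0,-0.05,0,0,0,255],[0,0,0,0,0,0,90],[0,0,0,0,0,0,90],[0,0,0,0,0,0,90],[0,0,-0.1,0,0,0,90],[0,0,-0.3,0,0,0,90],[0,0,-0.6,0,0,0,90],[0,0,-0.6,0,0,0,90]]]}}

```text
time_s: 28.3
eef_pos: [0.5135, -0.214, 0.3603]
eef_rot: [-0.0, -0.342, 0.94, 0.0]
wrist_force: [0.6, -0.9, -0.4]
opening: 0.646
```

Request:
{"op": "drive_tool", "data": {"commands": [[[0.5,-0.7,-0.2,0,0,0,90],[-0.5,0.7,-0.4,0,0,0,90],[-0.5,0.8,0,0,0,0,90],[-0.5,0.8,0,0,0,0,90],[-0.5,0.8,0,0,0,0,90],[-0.5,0.8,0,0,0,0,90],[-0.5,0.8,0,0,0,0,90],[0,0,0,0,0,0,90],[0,0,0,0,0,0,90]]]}}

```text
time_s: 29.2
eef_pos: [0.4808, 0.0204, 0.39]
eef_rot: [0.001, -0.343, 0.939, -0.001]
wrist_force: [0.6, -0.1, -0.3]
opening: 0.643
```

```bash
python3 -c "
from g import *
rel([])
from h import *
ims=[]
for n in('side','top'):
    Z=ctrl.camera(n)
    vv,uu=np.mgrid[0:420,0:560];d=Z['depth'].ravel();o,D=ray(Z,np.c_[uu.ravel(),vv.ravel()]);X=o+D*d[:,None]
    r=np.hypot(X[:,0]-.5135,X[:,1]+.2138)
    for a,b in((0,.006),(.0115,.014),(.0165,.019),(.0225,.026),(.030,.034)):
        k=(d>0)&(r>a)&(r<b);print(n,a,np.median(X[k,2]).round(4),np.percentile(X[k,2],[10,90]))
    p=proj(Z,[[.513,-.2123,.1]])[0].astype(int);w=Z['pixels'][p[1]-45:p[1]+45,p[0]-60:p[0]+60,::-1];ims.append(cv2.resize(w,None,fx=3.3,fy=3.3,interpolation=cv2.INTER_CUBIC))
cv2.imwrite('pics/end.png',np.hstack(ims))
"
```

```text
t 29.2 pos [0.4808 0.0204 0.39  ] F [ 0.6246 -0.123  -0.3337] T [ 0.0024  0.0262 -0.0205] open 0.643
yaw(y-axis) deg 130.18 tilt [ 0.0019 -0.0008]
side 0 0.1215 [0.118 0.123]
side 0.0115 0.113 [0.1085 0.1143]
side 0.0165 0.1029 [0.086  0.1045]
side 0.0225 0.086 [0.0707 0.0878]
side 0.03 0.0713 [0.0696 0.0728]
top 0 0.1196 [0.1147 0.1229]
top 0.0115 0.1116 [0.1085 0.1133]
top 0.0165 0.1016 [0.0856 0.1042]
top 0.0225 0.0849 [0.07   0.0876]
top 0.03 0.0701 [0.0668 0.0729]
```

View pics/end.png

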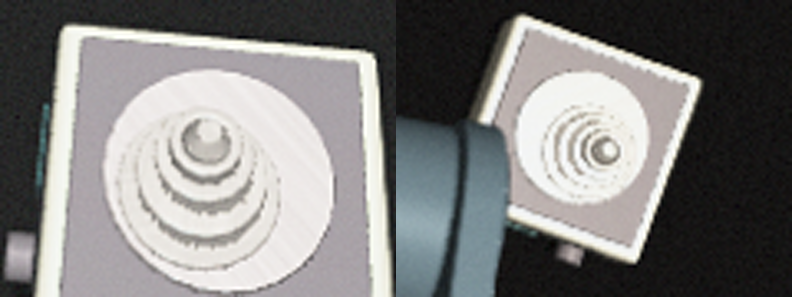

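The final view shows three concentric tiers on the spindle, largest to smallest. Depth puts the small hub about 1 mm high, and my back-off before opening likely lifted it slightly. I'll re-grip it and press it home again.

```bash
python3 -c "
from g import *
rel([(.5137,-.2142,.34)])"
```

```text
t 29.3 pos [0.4811 0.0187 0.3895] F [ 0.7372 -0.0607  0.2877] T [-0.0277  0.0091 -0.0143] open 0.646
yaw(y-axis) deg 129.98 tilt [ 0.0013 -0.0007]
rows total [ 2.494 -3.987  0.994]
```

Request:
{"op": "drive_tool", "data": {"commands": [[[0.4,-0.6,0,0,0,0,90],[0.5,-0.8,0,0,0,0,90],[0.5,-0.8,0,0,0,0,90],[0.5,-0.8,0,0,0,0,90],[0.4,-0.6,0.3,0,0,0,90],[0.2,-0.4,0.3,0,0,0,90],[0,0,0.3,0,0,0,90],[0,0,0,0,0,0,90],[0,0,0,0,0,0,90]]]}}

```text
time_s: 30.2
eef_pos: [0.5132, -0.214, 0.3433]
eef_rot: [-0.0, -0.342, 0.94, 0.001]
wrist_force: [-0.2, 0.1, -0.0]
opening: 0.65
```

```bash
python3 -c "
from g import *
rel([(.5137,-.2142,.279)])"
```

```text
t 30.2 pos [ 0.5132 -0.214   0.3433] F [-0.1765  0.1096 -0.042 ] T [ 0.0127 -0.0499 -0.0254] open 0.65
yaw(y-axis) deg 129.97 tilt [-0.0012  0.0011]
rows total [-0.005 -0.011  1.287]
```

Request:
{"op": "drive_tool", "data": {"commands": [[[0,-0.01,0.4,0,0,0,90],[0,0,0.4,0,0,0,90],[0,0,0.3,0,0,0,90],[0,0,0.17,0,0,0,90],[0,0,0,0,0,0,90],[0,0,0,0,0,0,90]]]}}

```text
time_s: 30.8
eef_pos: [0.5143, -0.2144, 0.2808]
eef_rot: [0.0, -0.342, 0.94, -0.0]
wrist_force: [-0.8, 0.3, 0.1]
opening: 0.65
```

Request:
{"op": "drive_tool", "data": {"commands": [[[0,0,0,0,0,0,180],[0,0,0,0,0,0,255],[0,0,0,0,0,0,255],[0,0,0,0,0,0,255]]]}}

```text
time_s: 31.2
eef_pos: [0.5142, -0.2146, 0.2807]
eef_rot: [0.0, -0.342, 0.94, -0.0]
wrist_force: [0.9, 1.1, 2.2]
opening: 0.298
```

Request:
{"op": "drive_tool", "data": {"commands": [[[0,0,0.02,0,0,0,255],[0,0,0,0,0,0,255]]]}}

```text
time_s: 31.4
eef_pos: [0.5142, -0.2146, 0.2802]
eef_rot: [0.0, -0.342, 0.94, -0.0]
wrist_force: [-2.0, 2.3, 8.4]
opening: 0.297
```

Request:
{"op": "drive_tool", "data": {"commands": [[[0,0,0.02,0,0,0,255],[0,0,0,0,0,0,255]]]}}

```text
time_s: 31.6
eef_pos: [0.5142, -0.2147, 0.2801]
eef_rot: [0.0, -0.342, 0.94, -0.0]
wrist_force: [-5.3, 4.5, 14.8]
opening: 0.298
```

Request:
{"op": "drive_tool", "data": {"commands": [[[0,0,0.02,0,0,0,255],[0,0,0,0,0,0,255]]]}}

```text
time_s: 31.8
eef_pos: [0.5143, -0.2148, 0.2799]
eef_rot: [0.0, -0.342, 0.94, -0.001]
wrist_force: [-8.4, 4.4, 20.7]
opening: 0.295
```

```bash
python3 -c "
from g import *
rel([])"
```

```text
t 31.8 pos [ 0.5143 -0.2148  0.2799] F [-8.386   4.4079 20.7359] T [0.9635 1.4046 0.0384] open 0.295
yaw(y-axis) deg 130.03 tilt [ 0.0007 -0.001 ]
```

Firm stop at 21 N. Easing off only part of the preload, so there's no upward pull, then opening.

Request:
{"op": "drive_tool", "data": {"commands": [[[0,0,-0.03,0,0,0,255],[0,0,0,0,0,0,90],[0,0,0,0,0,0,90],[0,0,0,0,0,0,90],[0,0,-0.1,0,0,0,90],[0,0,-0.3,0,0,0,90],[0,0,-0.6,0,0,0,90],[0,0,-0.7,0,0,0,90],[0,0,-0.5,0,0,0,90]]]}}

```text
time_s: 32.7
eef_pos: [0.5143, -0.2147, 0.3923]
eef_rot: [0.001, -0.342, 0.94, -0.001]
wrist_force: [0.1, -1.4, -0.5]
opening: 0.651
```

Request:
{"op": "drive_tool", "data": {"commands": [[[-0.5,0.7,0,0,0,0,90],[-0.5,0.8,0,0,0,0,90],[-0.5,0.8,0,0,0,0,90],[-0.5,0.8,0,0,0,0,90],[-0.5,0.8,0,0,0,0,90],[0,0,0,0,0,0,90],[0,0,0,0,0,0,90]]]}}

```text
time_s: 33.4
eef_pos: [0.4843, 0.0161, 0.3899]
eef_rot: [0.001, -0.343, 0.939, -0.001]
wrist_force: [1.1, 0.2, 0.0]
opening: 0.651
```

```bash
python3 -c "
from g import *
rel([])
from h import *
ims=[]
for n in('side','top'):
    Z=ctrl.camera(n)
    vv,uu=np.mgrid[0:420,0:560];d=Z['depth'].ravel();o,D=ray(Z,np.c_[uu.ravel(),vv.ravel()]);X=o+D*d[:,None]
    r=np.hypot(X[:,0]-.5135,X[:,1]+.2138)
    for a,b in((0,.006),(.0115,.014),(.0165,.019),(.0225,.026),(.030,.034)):
        k=(d>0)&(r>a)&(r<b);print(n,a,np.median(X[k,2]).round(4),np.percentile(X[k,2],[10,90]))
    # bystander check: change vs start away from the robot
    Z0=load(n+'0.npz');D0=cv2.absdiff(cv2.cvtColor(Z['pixels'],7),cv2.cvtColor(Z0['pixels'],7))
    for nm,q in(('tile',(304,186)),('pot',(210,187)),('strips',(190,128)),('spatula',(241,275)),('bung',(296,128))):
        if n=='top': print(nm,D0[q[1]-14:q[1]+14,q[0]-14:q[0]+14].mean().round(1))
    if n=='side':
        for nm,q in(('tile',(302,242)),('pot',(268,155)),('strips',(325,122)),('spatula',(170,205)),('bung',(371,218))): print(nm,D0[q[1]-14:q[1]+14,q[0]-14:q[0]+14].mean().round(1))
    cv2.imwrite(f'pics/end_{n}.png',Z['pixels'][...,::-1])
"
```

```text
t 33.4 pos [0.4843 0.0161 0.3899] F [1.1387 0.2152 0.0163] T [-0.0033  0.0207  0.0372] open 0.651
yaw(y-axis) deg 130.17 tilt [ 0.0019 -0.0008]
side 0 0.1213 [0.1187 0.1225]
side 0.0115 0.1116 [0.1051 0.113 ]
side 0.0165 0.1016 [0.0862 0.1033]
side 0.0225 0.0863 [0.0715 0.0876]
side 0.03 0.0713 [0.0696 0.0727]
tile 43.2
pot 47.4
strips 4.2
spatula 3.9
bung 3.6
top 0 0.1194 [0.1164 0.1217]
top 0.0115 0.1105 [0.102  0.1122]
top 0.0165 0.1005 [0.0859 0.103 ]
top 0.0225 0.0851 [0.0705 0.0877]
top 0.03 0.0701 [0.0661 0.0732]
tile 66.5
pot 2.5
strips 2.6
spatula 2.7
bung 2.6
```

View pics/end_side.png

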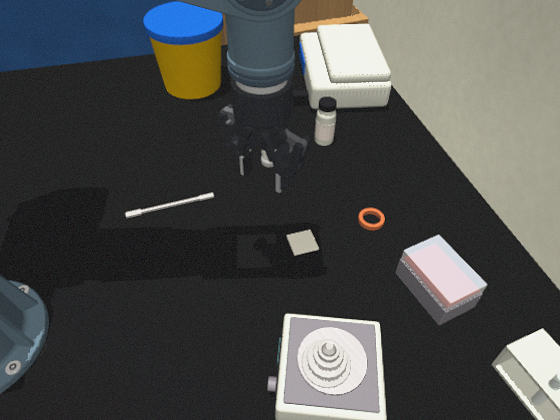

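The small hub top is now 1.1–1.4 mm lower, at 0.1116 side and 0.1105 top against 0.111 expected, so it is home. In the side picture the stack stands at (329,355) and the tile at (302,242), where it was, only in shadow. The arm hangs free; it hides the pot in this view, but the top view shows the pot unchanged.

```bash
python3 -c "
from bench import ctrl
print(ctrl.hand_in())"
```

```text
the job is handed in; nothing more can be done
None
```

I put the large, medium and small rings on the spindle in that order, hubs up, released them, and handed the job in at about 33 s. I pushed each ring down in small steps to a felt stop.

- **Forces:** The wrist read about 15 N at the large and medium stops. It read 11 N and then 21 N for the small ring, against the 45 N limit. I only read force at the end of each move call, so brief peaks in between were not seen.
- **Small ring correction:** After the first release, camera depth showed the small ring about 1 mm high, probably because I eased up before opening the fingers. I gripped it again and pressed it down. Its hub top then measured 0.1116 m (side) and 0.1105 m (top), against 0.111 m expected.
- **Other rings:** The last depth checks put the large disc face at 0.070–0.071 m and the medium one at 0.085–0.086 m, against 0.071 m and 0.086 m expected.
- **Bystanders:** The pot, strip bottle, spatula and red ring are unchanged from the start in at least one view. The tile's change check failed in both views; the side picture shows it in the same place but in shadow, and I did not re-measure it.
- **Disagreements:** The two cameras differed by about 2–3 mm in position, so I averaged them. The drag I felt while pushing was lower than the several newtons described.

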